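# Load a control board into the sprung board holder

### The job

Take the lighting control board by its transformer and load it into the bench board holder, either way round: with the board tilted, push one short edge into the sprung jaw and press that jaw back, lower the other edge in front of the fixed jaw, then let the spring bring it back so that both grooves hold it level and square, about midway along the jaws. Go gently, never bearing hard on a jaw or on the sprung jaw's stop, and leave the other things on the table where they are.

Things in the scene. Friction and masses are not known exactly. Their poses are not given: they have to be found in the camera images.
- board: Lighting control board: green circuit board 120 mm (its x) by 80 mm (y) by 3.2 mm thick, 0.18 to 0.28 kg. Origin: centre of its underside; z up through the parts. Starts flat on the table. Black transformer in the middle; three relays (tops 19 mm above the underside) along the +y edge, terminal block (14 mm) along -y. The outer 10 mm at both short edges (x = -60, +60 mm) are bare, for the jaws.
- transformer (a point): Middle of the top of the board's black potted transformer, 36 mm (board x) by 34 mm (board y), 35 mm above the board's underside. Hold the board by its two faces that look along the board's x: beside each the board is bare for 26 mm, 18 mm to either side of the x axis. Same axes as the board.
- holder: Bench board holder, fixed to the table. Origin: centre of the underside of its grey base (150 by 120 mm), z up. A crossbar along x, clamped in the base, carries two arms with a plastic jaw each: the fixed one on the -x side, the sprung one, on guide rods with springs, on the +x side. Seated, the board's underside is 83 mm above the table and its x lies along the holder's x, either way round.
- fixed_groove (a point): Point fixed to the base, where the floor of the fixed jaw's groove is with the crossbar in mid position. Axes as the holder's. Jaws are 64 mm long (y), centred here, and reach from 76 to 94 mm above the table. The grooves face each other: middle 85 mm above the table, 6 mm deep, 12 mm wide at the mouth, 5 mm at the floor. Fixed jaw and arm reach 19 mm behind the floor.
- sprung_groove (a point): The same point for the sprung jaw at rest, 117 mm from the fixed one (+x). The crossbar is clamped where the last user left it, up to 24 mm either way along x, both jaws together: not measured, find them by touch. The sprung jaw yields 11 mm along +x to a hard stop (4 N at first, 10.5 N at the end); at 9 mm the board clears the fixed lip; seated it stays 3 mm back. Over 20 N harms the board.
- screwdriver: Loose screwdriver lying on the table, to be left alone. Origin: under the middle of it.
- relay: Loose plug-in relay, 28 by 21 by 34 mm, to be left alone. Origin: centre of its underside.
- parts_tray: Loose grey parts tray, 120 by 170 by 35 mm, to be left alone. Origin: centre of its underside.
- tape_roll: Loose roll of tape lying flat, 90 mm across, 24 mm high, to be left alone. Origin: centre of its underside.
- screw_jar: Loose jar of 56 mm diameter, 70 mm high, to be left alone. Origin: centre of its underside.
- bulb_carton: Loose small carton, 65 by 65 by 110 mm, to be left alone. Origin: centre of its underside.
Things that resemble listed ones, but are neither listed nor needed, are in the scene too. What is meant by the board is not blue, orange or yellow, and is the larger of those in its own colour.

How it is judged (in metres and radians):
On the way:
1. the board, still tilted, is pressed into the sprung jaw (more than 6 N) with its other edge raised (angle between board's own z axis and vertical between 0.06 and 0.7 rad and z of board in the frame of holder above 0.085 m and x of board in the frame of holder between -0.035 and 0.05 m and contact force between board and holder above 6 N), for 0.1 s.
At the end, for the whole second after the job is handed in: Board released, at rest, gripped in both grooves (over 5 N on the holder in all): underside 83.4 mm up within 2.5 mm, level within 0.04 rad, square to the holder within 0.06 rad, its middle within 12 mm of the middle of the jaws' length and within 30 mm of the holder's middle along the bar (z of board in the frame of holder between 0.0809 and 0.0859 m and angle between board's own z axis and vertical below 0.04 rad and angle between the x axis of board and the x axis of holder, either way round below 0.06 rad and y of board in the frame of holder between -0.012 and 0.012 m and x of board in the frame of holder between -0.03 and 0.03 m and contact force between board and holder above 5 N and contact force between board and the fingers below 0.1 N and linear speed of board below 0.01 m/s); the robot touches nothing.
It fails at once if the board bears on the holder with more than 20 N (jammed on a jaw or driven into the stop) (contact force between board and holder above 20 N).
It fails at once if a bystander is moved by more than 25 mm (distance of any of screwdriver, relay, parts_tray, tape_roll, screw_jar, bulb_carton from where it was at the start of the episode above 0.025 m).
It also fails if it takes over 72 s, if anything falls off the work surface, if the arm or the gripper's body presses on something with over 40 N, if the wrist force passes 120 N, or if a joint passes its speed limit or range.

### The arm

A 7-joint arm with a two-finger parallel gripper is mounted at the origin on the work surface. World frame = base frame: x ahead of the robot, y to its left, z up, the work surface at z = 0. Lengths are in mm, angles in degrees, forces in N, time in s.
With the tool pointing down it reaches from about 350 to 775 mm from the base axis. Payload 3.1 kg.
Tool frame: the origin (TCP) lies at the very end of the fingers, on their centre line; the grasp point (between the pads) lies 19 mm behind it; z points along the fingers, y is the line along which they close (so a half turn about z gives the same grasp; the last joint's range is limited). The gripper opens to 85 mm and grips with 20 to 120 N. Pads are 22 mm wide; open, the fingers measure 114 mm over their backs; the gripper's body (76 mm by 85 mm) begins 54 mm behind the grasp point. The pads swing forward as they close: fully open they stand 13 mm farther back than shut.
Start: joints at [70.205, 17.813, 0.802, 86.603, -0.252, 75.585, -1.558], TCP at [164.565, -524.82, 231.304] pointing down, gripper open.
Joint ranges: [-154.91, 154.91], [-16.99, 109.72], [-72.82, 74.43], [7.12, 147.25], [-82.49, 262.49], [11.32, 116.49], [-174.64, 174.64]. Speed limits (degrees/s): [159.86, 159.86, 180, 180, 180, 180, 180].

### API

Orientations are given as a 3x3 rotation matrix whose columns are the frame's x, y, z axes.
In Python, from bench import r gives the robot as it stands. The module is installed in compiled form; this text tells all that it offers.
- The arm moves only by the tool apply_moves, never from a script. Its argument "commands" is a list of rows, each a list of 6 numbers: the shift along the world's x, y, z in m, then the turn, a rotation vector about the world's x, y, z in degrees. In form: [[dx, dy, dz, wx, wy, wz], ...]. A call has 1 to 12 rows; each row is the pose to reach, as a shift and turn from the pose commanded when the call began; what a row does not reach only later rows make up. A row lasts 1/12 s, in which the tool goes at most 41.7 mm and 7.16 degrees, less where a joint would pass 70% of its speed; a pose out of reach is approached as far as the arm can. A call with a gripper value outside its range is refused whole. "grip" is the gripper's target within -1 to 1 (fully open at 1, half-way at 0, shut at -1), set as the call begins (left out, the last holds). The fingers move at their own pace and stop on an object; the grip force is fixed at half the most. Time passes only in rows, so rows that repeat a pose let the fingers close. It gives the time, the measured TCP pose, the force, the opening and the grip force at its end, in the units of the state.
- r.get_state(): the state, without advancing time (a new reading comes with each control period).
- r.capture(name): name is "side" or "top"; returns a dict with "color" (384x512x3 uint8, blue, green, red), "fx", "fy", "cx", "cy" (pixels), "view" (4x4, takes a point from world to camera coordinates). Camera axes: x right, y up, looking along -z (the intrinsics and any distortion apply to the point x, -y, -z); pixel columns grow to the right and rows downward; lengths in mm; the calibration is good to about 2 mm. A picture is of the moment at which its call begins. There is no depth.
- r.sign_off(): hands the job in; it is judged then, once.
The state is a dict: "time_s": time; "joint_positions": joint angles; "joint_vel": joint speeds; "effort": joint torques, N m; "ee_pos": TCP position; "ee_rot": TCP orientation; "wrist_force": force on the tool from outside, world axes, zero at the start; "wrist_torque": the same for the moment, N m; "width": finger opening in mm; "grip_force": force on a finger pad.
Only numpy, scipy, OpenCV 4.12 (cv2) and the standard library are available. Lean on these libraries where they do the work, as an engineer would, in place of code of your own. Each camera call takes 0.05 s, during which the arm holds its last target. There are 200 camera calls.

## Working session

There is one attempt and no reset: what is moved stays moved. The work goes in short steps, Python scripts to look and compute and a tool call to move; the robot and the scene stay as the last step left them, time stands still between calls to the robot, and variables do not carry over. Pictures are saved under pics/ and viewed, at most 10 in all, crops included, and the job is handed in when it is done.

Besides the shell and the picture viewer there is one more tool, called after "Request:" as name(argument=value, ...), one argument or row to a line, values as JSON. apply_moves: Moves the arm, as the interface text tells. Its arguments: {"type":"object","properties":{"commands":{"type":"array","items":{"type":"array","items":{"type":"number"}}},"grip":{"type":"number"}},"required":["commands"]}

```bash
mkdir -p pics; python3 - <<'E'
from bench import r
import cv2,json
s=r.get_state();print({k:s[k] for k in ('time_s','ee_pos','ee_rot','wrist_force','width')})
for n in('top','side'):
    c=r.capture(n);cv2.imwrite(f'pics/{n}0.png',c['color']);print(n,c['fx'],c['fy'],c['cx'],c['cy'],c['view'],[k for k in c])
E
```

```text
{'time_s': 0.0, 'ee_pos': array([ 164.34781016, -524.10651335,  230.22812631]), 'ee_rot': array([[ 9.54173557e-01,  2.99252774e-01, -7.75127722e-04],
       [ 2.99253768e-01, -9.54170977e-01,  2.22034426e-03],
       [-7.51601968e-05, -2.35055368e-03, -9.99997235e-01]]), 'wrist_force': array([ 0.06080979, -0.0773917 ,  0.08947074]), 'width': 85.36204611174708}
top 359.01534162664797 359.01534162664797 258.08956936599793 189.41751738298507 [[-2.61169064e-02 -9.99658140e-01 -1.22863087e-03 -4.21142951e+01]
 [ 9.94464818e-01 -2.61063133e-02  1.01775177e-01 -4.98059078e+02]
 [-1.01772459e-01  1.43622259e-03  9.94806667e-01 -1.12595490e+03]
 [ 0.00000000e+00  0.00000000e+00  0.00000000e+00  1.00000000e+00]] ['color', 'fx', 'fy', 'cx', 'cy', 'view']
side 484.4732260061738 484.4732260061738 260.8096207456961 195.44923329440192 [[-7.77619221e-01 -6.28687730e-01  7.75154145e-03  3.37776728e+02]
 [ 4.30457645e-01 -5.23362746e-01  7.35389456e-01 -2.78828257e+02]
 [-4.58273460e-01  5.75189686e-01  6.77600370e-01 -1.17557078e+03]
 [ 0.00000000e+00  0.00000000e+00  0.00000000e+00  1.00000000e+00]] ['color', 'fx', 'fy', 'cx', 'cy', 'view']
```

View pics/top0.png

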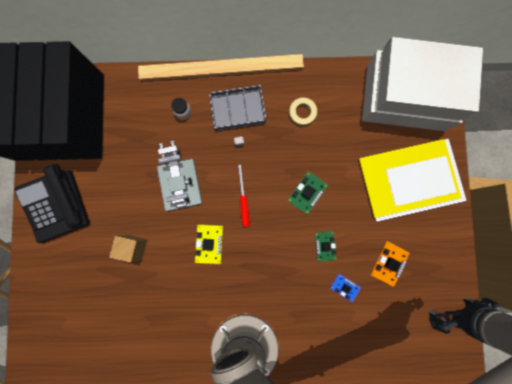

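View pics/side0.png

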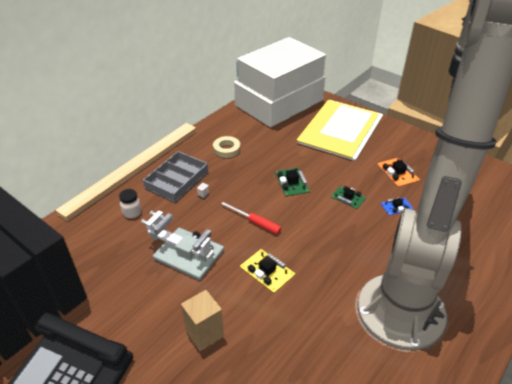

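The larger green board is at top px (308,193) and side (292,181). The holder is at top (179,182) and side (185,245). I'll enlarge both.

```bash
cat > h.py <<'E'
import numpy as np, cv2
from bench import r
def proj(c,P):
    p=np.atleast_2d(P)@c['view'][:3,:3].T+c['view'][:3,3]
    return np.c_[c['cx']+c['fx']*p[:,0]/-p[:,2], c['cy']-c['fy']*p[:,1]/-p[:,2]]
def ray(c,uv,z):
    R=c['view'][:3,:3];t=c['view'][:3,3]
    d=R.T@np.array([(uv[0]-c['cx'])/c['fx'],-(uv[1]-c['cy'])/c['fy'],-1]);o=-R.T@t
    return o+d*(z-o[2])/d[2]
def crop(c,x,y,w,h,W,H):
    return cv2.resize(c['color'][y:y+h,x:x+w],(W,H),interpolation=cv2.INTER_CUBIC)
E
python3 - <<'E'
from h import *
t=r.capture('top');s=r.capture('side')
a=crop(t,140,130,80,90,400,450)   # 5x
b=crop(t,275,160,70,60,350,300)
out=np.zeros((600,800,3),np.uint8)
out[:300,:267]=crop(t,140,130,80,90,267,300)
out[:300,267:617]=b
out[300:600,:400]=crop(s,140,200,100,75,400,300)
out[300:600,400:720]=crop(s,260,150,80,75,320,300)
cv2.imwrite('pics/m1.png',out)
E
```

```text
(no output)
```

View pics/m1.png

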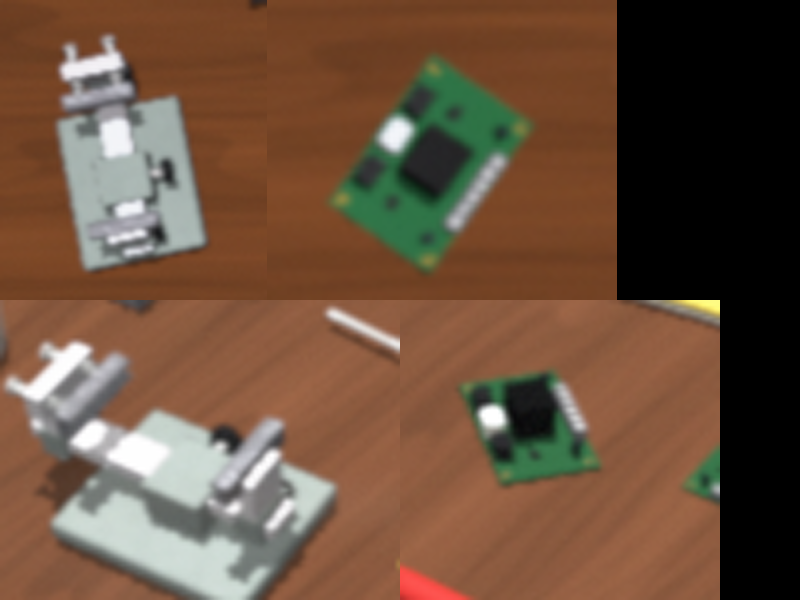

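```bash
python3 - <<'E'
from h import *
from scipy.optimize import least_squares
t=r.capture('top');s=r.capture('side')
# board: green blob -> corners
img=t['color'][155:225,270:350].astype(int)
m=((img[...,1]>img[...,2]+15)&(img[...,1]>img[...,0]+8)).astype(np.uint8)
m=cv2.morphologyEx(m,cv2.MORPH_CLOSE,np.ones((9,9)))
n,l,st,ce=cv2.connectedComponentsWithStats(m);k=1+np.argmax(st[1:,4])
rc=cv2.minAreaRect(np.argwhere(l==k)[:,::-1].astype(np.float32));bx=cv2.boxPoints(rc)+[270,155]
P=np.array([ray(t,u,3.2) for u in bx]);print('board auto',bx.tolist(),P[:,:2].round(1).tolist(),np.linalg.norm(np.diff(P,axis=0),axis=1),P.mean(0))
man=[[308.2,171],[327.6,185.4],[307.6,214],[288,200.6]]
P=np.array([ray(t,u,3.2) for u in man]);print('board man',P[:,:2].round(1).tolist(),np.linalg.norm(np.diff(P,axis=0),axis=1),P.mean(0))
d=P[0]+P[1]-P[2]-P[3];print('long yaw',np.degrees(np.arctan2(d[1],d[0])))
q=lambda x,y:(140+x/3.3333,130+y/3.3333)
H=[q(57,122),q(178,97),q(207,244),q(86,270)]
for z in(0,8,14):
  P=np.array([ray(t,u,z) for u in H]);print('base',z,P[:,:2].round(1).tolist(),np.linalg.norm(np.diff(P,axis=0),axis=1),P.mean(0))
d=P[0]+P[1]-P[2]-P[3];print('x yaw',np.degrees(np.arctan2(d[1],d[0])))
# side view base corners (top face) 4x
S=[(52,525),(152,412),(336,487),(235,603)]
for z in(8,14):
  P=np.array([ray(s,(140+x/4,200+y/4),z) for x,y in S]);print('side base',z,P[:,:2].round(1).tolist(),np.linalg.norm(np.diff(P,axis=0),axis=1),P.mean(0))
for n,a in dict(spr=[(62,104),(133,90)],fix=[(89,232),(157,215)]).items():
  P=np.array([ray(t,q(*u),94) for u in a]);print(n,P[:,:2].round(1).tolist(),P.mean(0))
E
```

```text
board auto [[287.04026794433594, 200.22818756103516], [307.71141052246094, 170.69799041748047], [327.44295501708984, 184.51007080078125], [306.77181243896484, 214.04026794433594]] [[461.2, -148.6], [556.6, -219.8], [509.2, -282.5], [414.6, -211.0]] [119.06817165  78.57846932 118.59310197] [ 485.4017571  -215.46731919    3.2       ]
board man [[555.5, -221.4], [506.3, -282.9], [414.7, -213.7], [459.9, -151.6]] [ 78.80799828 114.80367482  76.80654662] [ 484.09631412 -217.39724062    3.2       ]
long yaw -36.554918993079646
base 0 [[583.8, 276.1], [605.8, 156.1], [458.9, 128.8], [436.6, 247.3]] [121.98501553 149.31878588 120.63557975] [521.27614564 202.0647591    0.        ]
base 8 [[582.4, 273.8], [604.2, 154.6], [458.4, 127.5], [436.2, 245.3]] [121.15146126 148.29845308 119.81124651] [520.30811302 200.31852156   8.        ]
base 14 [[581.4, 272.1], [603.1, 153.6], [458.0, 126.6], [435.9, 243.7]] [120.52629555 147.53320348 119.19299657] [519.58208855 199.0088434   14.        ]
x yaw 10.782489756258965
side base 8 [[415.5, 419.6], [427.2, 328.9], [305.5, 297.2], [299.1, 388.3]] [ 91.43380689 125.75039662  91.33558545] [361.79601634 358.51423826   8.        ]
side base 14 [[412.0, 421.6], [423.6, 331.4], [302.7, 299.9], [296.3, 390.4]] [ 90.8802197  124.98903918  90.78259294] [358.66072617 360.8397145   14.        ]
spr [[583.9, 245.1], [595.2, 180.3]] [589.53729277 212.67961649  94.        ]
fix [[466.2, 220.5], [480.0, 159.1]] [473.10124315 189.76576975  94.        ]
```

Montage: the holder base corners are clear, with the sprung jaw (the one with rods) on the far side. The board's relays face upper left, so board x yaw is about -37°, and holder x yaw is about 10.7°. The measured sizes (119x79, 148x120) match the given ones. Going above the board.

Request:
apply_moves(
  commands=[
    [0.32,0.308,-0.1,0,0,35.8],
    [0.32,0.308,-0.1,0,0,35.8],
    [0.32,0.308,-0.1,0,0,35.8],
    [0.32,0.308,-0.1,0,0,35.8],
    [0.32,0.308,-0.1,0,0,35.8],
    [0.32,0.308,-0.1,0,0,35.8],
    [0.32,0.308,-0.1,0,0,35.8],
    [0.32,0.308,-0.1,0,0,35.8],
    [0.32,0.308,-0.1,0,0,35.8],
    [0.32,0.308,-0.1,0,0,35.8],
    [0.32,0.308,-0.1,0,0,35.8],
    [0.32,0.308,-0.1,0,0,35.8],
  ],
  grip=0.4,
)

```text
time_s: 1.3
ee_pos: [490.1, -206.4, 130.1]
ee_rot: [[0.588, 0.809, 0.003], [0.809, -0.588, 0.008], [0.008, -0.002, -1.0]]
wrist_force: [0.7, 2.1, 0.5]
width: 59.7
grip_force: 0.0
```

```bash
python3 - <<'E'
from h import *
s=r.get_state();R=s['ee_rot'];print(s['time_s'],s['ee_pos'],np.degrees(np.arctan2(R[1,1],R[0,1])),R[:,2],s['width'],s['joint_positions'])
t=r.capture('top');c=r.capture('side')
for n,k,(x,y) in(('top',t,(308.6,192)),):print(ray(k,(x,y),35))
for z in (8,14):
  P=np.array([ray(c,(140+x/4,200+(y-300)/4),z) for x,y in [(52,525),(152,412),(336,487),(235,603)]]);print('side base',z,P.mean(0),np.linalg.norm(np.diff(P,axis=0),axis=1),P[:,:2].round().tolist())
# board in side: montage corners 
P=np.array([ray(c,(260+(x-400)/4,150+(y-300)/4),3.2) for x,y in [(460,385),(553,373),(600,467),(504,486)]]);print('side board',P.mean(0),np.linalg.norm(np.diff(P,axis=0),axis=1))
o=np.zeros((600,800,3),np.uint8)
o[:,:400]=crop(t,250,140,100,150,400,600);o[:,400:]=crop(c,240,100,100,150,400,600);cv2.imwrite('pics/m2.png',o)
E
```

```text
1.3 [ 490.08408976 -206.44029327  130.07397206] -35.98193044745117 [ 0.00322643  0.00773862 -0.99996485] 59.68104230708624 [ 35.8998328   21.50213818 -18.88882132  97.55800241   7.16994225
  62.1488256  -21.10031573]
[ 483.34594419 -215.33244999   35.        ]
side base 8 [525.74566242 195.87390793   8.        ] [116.2956791  149.72605058 114.80858462] [[585.0, 268.0], [609.0, 154.0], [462.0, 124.0], [446.0, 238.0]]
side base 14 [521.61773696 199.1840922   14.        ] [115.59156538 148.81953223 114.11347453] [[581.0, 271.0], [604.0, 158.0], [459.0, 128.0], [443.0, 241.0]]
side board [ 481.74281399 -215.02726485    3.2       ] [ 77.17053826 116.62800828  77.55797018]
```

View pics/m2.png

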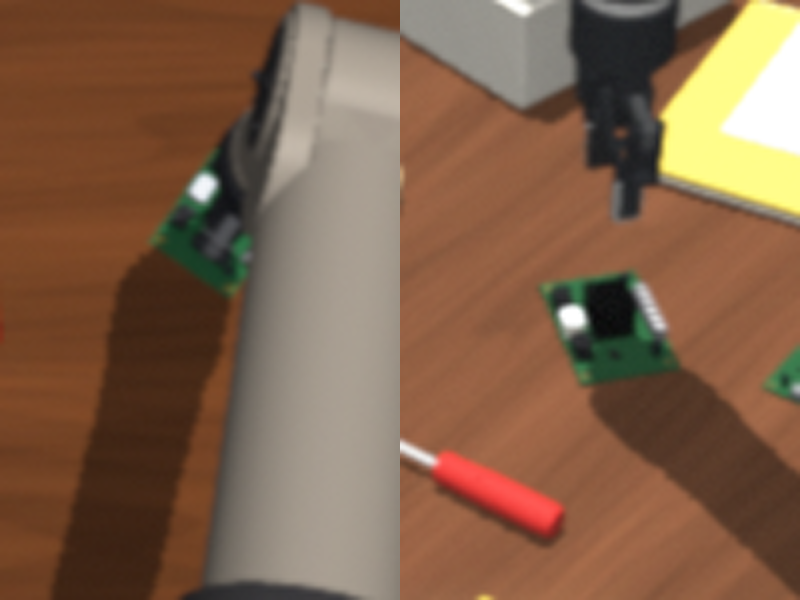

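The view shows the gripper above the board and nothing in the way. The board centre is about (484,-216) in every measurement. Descend part way, settle and check.

Request:
apply_moves(
  commands=[
    [0,0,-0.04,0,0,0],
    [0,0.001,-0.07,0,0,0],
    [0,0.001,-0.07,0,0,0],
    [0,0.001,-0.07,0,0,0],
    [0,0.001,-0.07,0,0,0],
    [0,0.001,-0.07,0,0,0],
  ],
)

```text
time_s: 1.9
ee_pos: [486.1, -217.3, 63.7]
ee_rot: [[0.6, 0.8, 0.004], [0.8, -0.6, -0.002], [0.001, 0.005, -1.0]]
wrist_force: [-0.6, 0.7, 0.9]
width: 60.0
grip_force: 0.0
```

Request:
apply_moves(
  commands=[
    [-0.001,0,-0.03,0,0,0],
    [-0.001,0,-0.045,0,0,0],
    [-0.001,0,-0.052,0,0,0],
    [-0.001,0,-0.052,0,0,0],
    [-0.001,0,-0.052,0,0,0],
    [-0.001,0,-0.052,0,0,0],
  ],
)

```text
time_s: 2.4
ee_pos: [485.1, -216.4, 11.0]
ee_rot: [[0.599, 0.801, 0.003], [0.801, -0.599, -0.001], [0.001, 0.003, -1.0]]
wrist_force: [1.3, -0.5, 0.4]
width: 59.9
grip_force: 0.0
```

Request:
apply_moves(
  commands=[
    [0,0,0,0,0,0],
    [0,0,0,0,0,0],
    [0,0,0,0,0,0],
    [0,0,0,0,0,0],
    [0,0,0,0,0,0],
    [0,0,0,0,0,0],
    [0,0,0,0,0,0],
    [0,0,0,0,0,0],
    [0,0,0,0,0,0],
    [0,0,0,0,0,0],
  ],
  grip=-0.6,
)

```text
time_s: 3.23
ee_pos: [485.2, -216.5, 10.8]
ee_rot: [[0.599, 0.801, 0.003], [0.801, -0.599, -0.002], [0.001, 0.004, -1.0]]
wrist_force: [0.8, -0.9, 6.8]
width: 34.6
grip_force: 62.2
```

Request:
apply_moves(
  commands=[
    [0,0,0.01,0,0,0],
    [0,0,0.03,0,0,0],
    [0,0,0.06,0,0,0],
    [0,0,0.09,0,0,0],
    [0,0,0.12,0,0,0],
    [0.005,0.03,0.15,0,0,4],
    [0.007,0.06,0.17,0,0,8],
    [0.009,0.09,0.18,0,0,12],
    [0.011,0.12,0.19,0,0,16],
    [0.013,0.15,0.19,0,0,20],
    [0.015,0.18,0.19,0,0,24],
    [0.017,0.21,0.19,0,0,28],
  ],
)

```text
time_s: 4.23
ee_pos: [499.4, -4.5, 199.3]
ee_rot: [[0.149, 0.989, -0.001], [0.989, -0.149, -0.001], [-0.001, -0.001, -1.0]]
wrist_force: [-0.2, 0.3, -2.2]
width: 34.6
grip_force: 61.2
```

Request:
apply_moves(
  commands=[
    [0.002,0.03,0,0,0,4],
    [0.004,0.06,0,0,0,8],
    [0.006,0.09,0,0,0,12],
    [0.008,0.12,0,0,0,16],
    [0.01,0.15,0,0,0,19.6],
    [0.012,0.175,0,0,0,19.6],
    [0.0126,0.195,0,0,0,19.6],
    [0.0126,0.204,0,0,0,19.6],
    [0.0126,0.204,0,0,0,19.6],
    [0.0126,0.204,0,0,0,19.6],
  ],
)

```text
time_s: 5.07
ee_pos: [512.7, 197.0, 198.9]
ee_rot: [[-0.188, 0.982, -0.001], [0.982, 0.188, -0.002], [-0.002, -0.002, -1.0]]
wrist_force: [0.6, -1.1, -2.9]
width: 35.0
grip_force: 61.2
```

Request:
apply_moves(
  commands=[
    [0,0,0,-1.1,5.9,0],
    [0,0,-0.02,-2.2,11.8,0],
    [0,0,-0.03,-2.2,11.8,0],
    [0,0,-0.03,-2.2,11.8,0],
    [0,0,-0.03,-2.2,11.8,0],
    [0,0,-0.03,-2.2,11.8,0],
    [0,0,-0.03,-2.2,11.8,0],
  ],
)

```text
time_s: 5.65
ee_pos: [513.4, 198.3, 171.9]
ee_rot: [[-0.188, 0.962, -0.2], [0.982, 0.184, -0.037], [0.001, -0.203, -0.979]]
wrist_force: [-0.1, 0.7, -2.8]
width: 34.7
grip_force: 61.3
```

```bash
cat >> h.py <<'E'
C=np.array([520.5,199.5]);Y=np.radians(10.8);u=np.array([np.cos(Y),np.sin(Y)]);v=np.array([-u[1],u[0]])
def rep():
    s=r.get_state();R=s['ee_rot'];p=s['ee_pos'];d=p[:2]-C;f=s['wrist_force']
    print('t',s['time_s'],"x'",d@u,"y'",d@v,'z',p[2],'yaw',np.degrees(np.arctan2(R[1,1],R[0,1])),'tilt',np.degrees(np.arcsin(-R[2,1])),'roll',np.degrees(np.arcsin(-R[2,0])),'f u,v,z',f[:2]@u,f[:2]@v,f[2],'w',s['width'],s['grip_force'])
    return s
E
python3 - <<'E'
from h import *
rep()
t=r.capture('top');c=r.capture('side')
o=np.zeros((600,800,3),np.uint8)
o[:480,:400]=crop(t,130,110,100,120,400,480);o[:480,400:]=crop(c,130,170,100,120,400,480);cv2.imwrite('pics/m3.png',o)
E
```

```text
t 5.65 x' -7.17703387089044 y' 0.14096270745982162 z 171.92269521209843 yaw 10.8213391548161 tilt 11.73486453314733 roll -0.042683051813004316 f u,v,z 0.07574687292941301 0.6928406140685459 -2.810514482629494 w 34.67229417450139 61.26370310783386
```

View pics/m3.png

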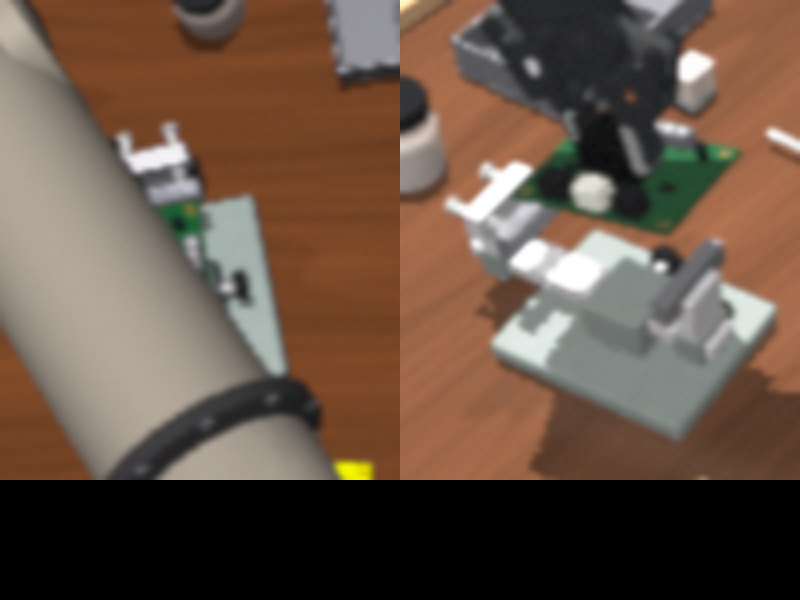

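The board is held tilted with its low edge towards the sprung jaw and is clear of both jaws. Lower it to groove height.

Request:
apply_moves(
  commands=[
    [0,0,-0.02,0,0,0],
    [0,0,-0.04,0,0,0],
    [0,0,-0.055,0,0,0],
    [0,0,-0.062,0,0,0],
    [0,0,-0.065,0,0,0],
    [0,0,-0.065,0,0,0],
    [0,0,-0.065,0,0,0],
    [0,0,-0.065,0,0,0],
  ],
)

```text
time_s: 6.42
ee_pos: [513.9, 198.7, 105.7]
ee_rot: [[-0.188, 0.961, -0.202], [0.982, 0.184, -0.037], [0.001, -0.205, -0.979]]
wrist_force: [-0.7, 0.7, -2.6]
width: 34.9
grip_force: 61.4
```

```bash
python3 - <<'E'
from h import *
rep()
c=r.capture('side');cv2.imwrite('pics/m4.png',crop(c,130,180,100,75,800,600))
E
```

```text
t 6.4167 x' -6.59313074004797 y' 0.49415373344195307 z 105.6624142911253 yaw 10.825853927113126 tilt 11.854524213360659 roll -0.08177842012744577 f u,v,z -0.5572506765447386 0.8467074566894697 -2.6352483367172956 w 34.917789753382245 61.42863392829895
```

View pics/m4.png

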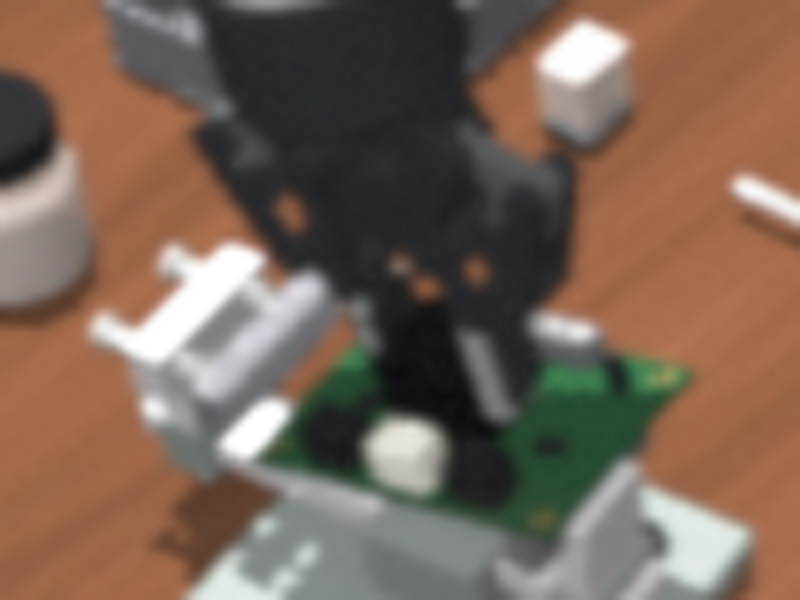

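The low edge is level with the sprung jaw, in front of it, and the raised edge is over the fixed jaw. Advance along +x' = (0.982, 0.187).

Request:
apply_moves(
  commands=[
    [0.003,0.0005,0,0,0,0],
    [0.006,0.001,0,0,0,0],
    [0.008,0.0015,0,0,0,0],
    [0.0098,0.0019,0,0,0,0],
    [0.0098,0.0019,0,0,0,0],
    [0.0098,0.0019,0,0,0,0],
  ],
)

```text
time_s: 6.97
ee_pos: [523.0, 200.2, 104.2]
ee_rot: [[-0.187, 0.961, -0.205], [0.982, 0.184, -0.038], [0.001, -0.208, -0.978]]
wrist_force: [-0.5, 0.0, -2.1]
width: 35.1
grip_force: 61.4
```

Request:
apply_moves(
  commands=[
    [0.001,0.0002,0,0,0,0],
    [0.002,0.0004,0,0,0,0],
    [0.003,0.0006,0,0,0,0],
    [0.004,0.0008,0,0,0,0],
    [0.0049,0.0009,0,0,0,0],
    [0.0049,0.0009,0,0,0,0],
    [0.0049,0.0009,0,0,0,0],
  ],
)

```text
time_s: 7.55
ee_pos: [527.9, 201.0, 104.3]
ee_rot: [[-0.187, 0.961, -0.204], [0.982, 0.184, -0.038], [0.001, -0.208, -0.978]]
wrist_force: [1.3, -0.3, -2.1]
width: 34.9
grip_force: 61.4
```

```bash
python3 -c "
from h import *;rep()"
```

```text
t 7.55 x' 7.531564012939912 y' 0.08494752438846287 z 104.28480986202308 yaw 10.814168890451068 tilt 12.005389964555688 roll -0.05064514883142185 f u,v,z 1.2499574507090099 -0.5459471325120839 -2.0786909256235098 w 34.94747329153613 61.42849087715149
```

Request:
apply_moves(
  commands=[
    [0,0,0.002,0,0,0],
    [0,0,0.002,0,0,0],
    [0.001,0.0002,0.002,0,0,0],
    [0.002,0.0004,0.002,0,0,0],
    [0.0029,0.0006,0.002,0,0,0],
    [0.0029,0.0006,0.002,0,0,0],
    [0.0029,0.0006,0.002,0,0,0],
  ],
)

```text
time_s: 8.13
ee_pos: [530.8, 201.6, 106.2]
ee_rot: [[-0.187, 0.961, -0.205], [0.982, 0.184, -0.038], [0.001, -0.208, -0.978]]
wrist_force: [-0.1, 0.3, -2.2]
width: 34.6
grip_force: 61.4
```

```bash
python3 -c "
from h import *;rep()"
```

```text
t 8.1333 x' 10.509891741701253 y' 0.12537067175893418 z 106.23244979686051 yaw 10.814153274937674 tilt 12.007701339516782 roll -0.05298613671266966 f u,v,z -0.07061098683406013 0.32785766540601596 -2.1719795644728603 w 34.55130074799042 61.42878770828247
```

Request:
apply_moves(
  commands=[
    [0.001,0.0002,0,0,0,0],
    [0.002,0.0004,0,0,0,0],
    [0.002,0.0004,0,0,0,0],
    [0.002,0.0004,0,0,0,0],
  ],
)

```text
time_s: 8.47
ee_pos: [532.8, 202.0, 106.3]
ee_rot: [[-0.187, 0.961, -0.204], [0.982, 0.183, -0.038], [0.001, -0.208, -0.978]]
wrist_force: [0.4, 0.2, -2.5]
width: 34.6
grip_force: 61.4
```

Request:
apply_moves(
  commands=[
    [0.001,0.0002,0,0,0,0],
    [0.002,0.0004,0,0,0,0],
    [0.002,0.0004,0,0,0,0],
    [0.002,0.0004,0,0,0,0],
  ],
)

```text
time_s: 8.8
ee_pos: [534.5, 202.4, 106.3]
ee_rot: [[-0.188, 0.961, -0.205], [0.982, 0.184, -0.038], [0.001, -0.209, -0.978]]
wrist_force: [-1.2, -0.0, -2.9]
width: 35.2
grip_force: 61.5
```

Request:
apply_moves(
  commands=[
    [0.001,0.0002,0,0,0,0],
    [0.002,0.0004,0,0,0,0],
    [0.002,0.0004,0,0,0,0],
    [0.002,0.0004,0,0,0,0],
  ],
)

```text
time_s: 9.13
ee_pos: [535.7, 202.6, 106.3]
ee_rot: [[-0.188, 0.96, -0.207], [0.982, 0.184, -0.039], [0.001, -0.21, -0.978]]
wrist_force: [-4.8, -1.0, -0.0]
width: 35.1
grip_force: 61.6
```

```bash
python3 -c "
from h import *;rep()"
```

```text
t 9.1333 x' 15.499559985103955 y' 0.21253584015822713 z 106.27679196257701 yaw 10.83750306008724 tilt 12.143669496618246 roll -0.029701755789481345 f u,v,z -4.941952408855436 -0.07621527502671271 -0.011749904499430773 w 35.09386254692707 61.594605445861816
```

Request:
apply_moves(
  commands=[
    [0,0,0.0008,0,0,0],
    [0.001,0.0002,0.0008,0,0,0],
    [0.002,0.0004,0.0008,0,0,0],
    [0.002,0.0004,0.0008,0,0,0],
    [0.002,0.0004,0.0008,0,0,0],
  ],
)

```text
time_s: 9.55
ee_pos: [537.5, 202.9, 106.5]
ee_rot: [[-0.188, 0.96, -0.208], [0.982, 0.184, -0.039], [0.001, -0.211, -0.977]]
wrist_force: [-6.0, -1.9, -2.1]
width: 34.6
grip_force: 61.4
```

```bash
python3 -c "
from h import *;rep()"
```

```text
t 9.55 x' 17.34401133103601 y' 0.19970587943876583 z 106.4740651579764 yaw 10.836560380555378 tilt 12.192829602035852 roll -0.033468349979900655 f u,v,z -6.265744139546582 -0.735901205704755 -2.1103469148363025 w 34.62875829141721 61.39097034931183
```

Request:
apply_moves(
  commands=[
    [0.001,0.0002,0,0,0,0],
    [0.002,0.0004,0,0,0,0],
    [0.003,0.0006,0,0,0,0],
    [0.0039,0.0007,0,0,0,0],
    [0.0039,0.0007,0,0,0,0],
    [0.0039,0.0007,0,0,0,0],
  ],
)

```text
time_s: 10.05
ee_pos: [540.5, 203.5, 106.6]
ee_rot: [[-0.188, 0.96, -0.209], [0.982, 0.184, -0.04], [0.0, -0.213, -0.977]]
wrist_force: [-7.7, -1.9, -1.6]
width: 35.3
grip_force: 61.5
```

```bash
python3 -c "
from h import *;rep()
for i in range(4): r.capture('side'); s=r.get_state(); print(s['wrist_force'][:2]@u, s['wrist_force'][2],(s['ee_pos'][:2]-C)@u)"
```

```text
t 10.05 x' 20.37426440050721 y' 0.16448065603206577 z 106.55934046241777 yaw 10.851301914949893 tilt 12.312832740729407 roll -0.01728659766955691 f u,v,z -7.964908999059892 -0.4021021278014812 -1.6034731219349536 w 35.29813955566882 61.45218908786774
-7.381662028612073 -0.8601985912541235 20.32738119388803
-7.736514466326628 -0.7909442781785393 20.31097096960146
-7.125612248956457 -1.8271771825050722 20.31798190810479
-6.7588993785054665 -1.5447060921314897 20.311626220846577
```

Request:
apply_moves(
  commands=[
    [0.001,0.0002,0,0,0,0],
    [0.002,0.0004,0,0,0,0],
    [0.0029,0.0006,0,0,0,0],
    [0.0029,0.0006,0,0,0,0],
    [0.0029,0.0006,0,0,0,0],
  ],
)

```text
time_s: 10.67
ee_pos: [542.7, 203.9, 106.6]
ee_rot: [[-0.188, 0.959, -0.211], [0.982, 0.184, -0.041], [-0.0, -0.215, -0.977]]
wrist_force: [-8.7, -1.9, -0.9]
width: 35.1
grip_force: 61.5
```

```bash
python3 -c "
from h import *;rep();a=[]
for i in range(6): r.capture('side'); s=r.get_state(); a.append([s['wrist_force'][:2]@u, s['wrist_force'][2],(s['ee_pos'][:2]-C)@u])
print(np.mean(a,0))"
```

```text
t 10.6667 x' 22.588445639498808 y' 0.182891515357982 z 106.60680475102292 yaw 10.859706652989823 tilt 12.41017344457244 roll 0.0028382410780835097 f u,v,z -8.857050163858613 -0.23525276148884833 -0.8936608120569753 w 35.1376730545182 61.53268218040466
[-8.71278321 -0.54755355 22.55464177]
```

Request:
apply_moves(
  commands=[
    [0.0011,0.0002,0,0,0,0],
    [0.0022,0.0004,0,0,0,0],
    [0.0022,0.0004,0,0,0,0],
    [0.0022,0.0004,0,0,0,0],
    [0.0018,0.0003,-0.0012,0.24,-1.26,0],
    [0.0014,0.0002,-0.0025,0.48,-2.52,0],
    [0.001,0.0002,-0.0037,0.72,-3.78,0],
    [0.0006,0.0001,-0.005,0.96,-5.04,0],
    [0.0003,0,-0.0062,1.2,-6.3,0],
    [0.0003,0,-0.0062,1.2,-6.3,0],
    [0.0003,0,-0.0062,1.2,-6.3,0],
  ],
)

```text
time_s: 11.88
ee_pos: [541.9, 203.8, 100.2]
ee_rot: [[-0.189, 0.977, -0.104], [0.982, 0.188, -0.02], [-0.0, -0.105, -0.994]]
wrist_force: [-8.7, -0.7, -0.8]
width: 35.3
grip_force: 61.6
```

```bash
python3 -c "
from h import *;rep();a=[]
for i in range(6): r.capture('side'); s=r.get_state(); a.append([s['wrist_force'][:2]@u, s['wrist_force'][2],(s['ee_pos'][:2]-C)@u])
print(np.mean(a,0))"
```

```text
t 11.8833 x' 21.799189529954543 y' 0.1755027677882235 z 100.19172524409183 yaw 10.87501964000141 tilt 6.055704613732736 roll 0.02558906533386132 f u,v,z -8.681560937786895 0.9209783047547807 -0.8211245269077952 w 35.273743005870976 61.56603813171387
[-9.57178039  0.17419776 22.05310383]
```

Request:
apply_moves(
  commands=[
    [0.0004,0.0001,0.0003,0,0,0],
    [0.0009,0.0002,0.0003,0,0,0],
    [0.0009,0.0002,0.0003,0,0,0],
    [0.0009,0.0002,0.0003,0,0,0],
    [0.0008,0.0002,-0.0006,0.16,-0.82,0],
    [0.0006,0.0001,-0.0015,0.31,-1.64,0],
    [0.0004,0.0001,-0.0023,0.47,-2.46,0],
    [0.0004,0.0001,-0.0023,0.47,-2.46,0],
  ],
)

```text
time_s: 12.85
ee_pos: [541.7, 203.8, 97.6]
ee_rot: [[-0.189, 0.98, -0.061], [0.982, 0.188, -0.013], [-0.001, -0.063, -0.998]]
wrist_force: [-9.1, -2.0, -0.2]
width: 34.4
grip_force: 61.6
```

```bash
python3 -c "
from h import *;rep();a=[]
for i in range(6): r.capture('side'); s=r.get_state(); a.append([s['wrist_force'][:2]@u, s['wrist_force'][2],(s['ee_pos'][:2]-C)@u, s['ee_pos'][2], s['wrist_torque'][:2]@v])
print(np.mean(a,0))"
```

```text
t 12.85 x' 21.665331536806086 y' 0.19388829528814921 z 97.64478531219386 yaw 10.882733296222902 tilt 3.588048094755955 roll 0.04660540833907779 f u,v,z -9.325958763194638 -0.25971716888158725 -0.15721351525894878 w 34.39089461488407 61.64090931415558
[-9.51193643e+00  7.06871006e-02  2.20653672e+01  9.76292850e+01
  2.11722250e+00]
```

Request:
apply_moves(
  commands=[
    [-0.0001,0,-0.0008,0.17,-0.88,0],
    [-0.0002,0,-0.0016,0.34,-1.77,0],
    [-0.0003,-0.0001,-0.0024,0.5,-2.65,0],
    [-0.0004,-0.0001,-0.0032,0.67,-3.54,0],
    [-0.0004,-0.0001,-0.0032,0.67,-3.54,0],
    [-0.0004,-0.0001,-0.0032,0.67,-3.54,0],
  ],
)

```text
time_s: 13.65
ee_pos: [541.2, 203.6, 93.9]
ee_rot: [[-0.188, 0.982, -0.0], [0.982, 0.188, -0.001], [-0.001, -0.001, -1.0]]
wrist_force: [-9.3, -1.9, -0.5]
width: 34.7
grip_force: 61.6
```

```bash
python3 -c "
from h import *;rep();a=[]
for i in range(6): c=r.capture('side'); s=r.get_state(); a.append([s['wrist_force'][:2]@u, s['wrist_force'][2],(s['ee_pos'][:2]-C)@u, s['ee_pos'][2], s['wrist_torque'][:2]@v])
print(np.mean(a,0));cv2.imwrite('pics/m5.png',crop(c,130,180,100,75,800,600))"
```

```text
t 13.65 x' 21.15007544417589 y' 0.17705753929991908 z 93.93566464330824 yaw 10.858317824369282 tilt 0.03116570188116417 roll 0.04019392502253899 f u,v,z -9.471860699119816 -0.13363606508448547 -0.48001026882420206 w 34.72176329889671 61.58227980136871
[-9.49667898 -0.79545008 21.3387814  93.92758512  2.19175325]
```

View pics/m5.png

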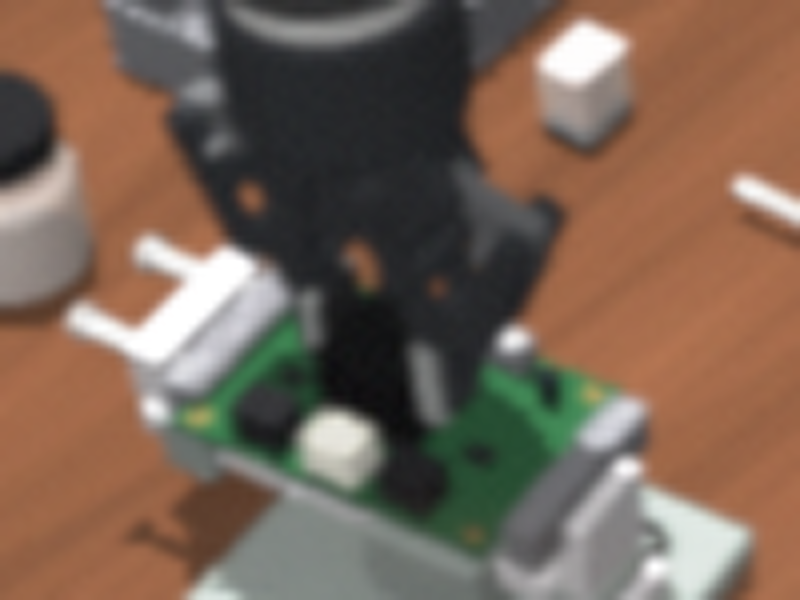

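The board is level between the jaws, with its far edge in the sprung jaw and its near edge in front of the fixed jaw. Let it back slowly.

Request:
apply_moves(
  commands=[
    [-0.001,-0.0002,0.0003,0,0,0],
    [-0.002,-0.0004,0.0003,0,0,0],
    [-0.003,-0.0006,0.0003,0,0,0],
    [-0.0039,-0.0007,0.0003,0,0,0],
    [-0.0049,-0.0009,0.0003,0,0,0],
    [-0.0059,-0.0011,0.0003,0,0,0],
    [-0.0069,-0.0013,0.0003,0,0,0],
    [-0.0069,-0.0013,0.0003,0,0,0],
    [-0.0069,-0.0013,0.0003,0,0,0],
  ],
)

```text
time_s: 14.7
ee_pos: [535.8, 202.6, 93.9]
ee_rot: [[-0.188, 0.982, 0.002], [0.982, 0.188, 0.0], [0.0, 0.002, -1.0]]
wrist_force: [-6.0, -1.9, -5.4]
width: 34.8
grip_force: 61.2
```

```bash
python3 -c "
from h import *;rep();a=[]
for i in range(6): c=r.capture('side'); s=r.get_state(); a.append([s['wrist_force'][:2]@u, s['wrist_force'][2],(s['ee_pos'][:2]-C)@u, s['ee_pos'][2], s['wrist_torque'][:2]@v])
print(np.mean(a,0))"
```

```text
t 14.7 x' 15.572817259771867 y' 0.20108856594286276 z 93.93148838795214 yaw 10.842712743606251 tilt -0.10661020575973562 roll -0.005647883861639651 f u,v,z -6.225818170964256 -0.7345803230516905 -5.41823460789285 w 34.762155282856895 61.18087649345398
[-6.31406414 -4.12683988 15.59335332 93.90568226  1.6339964 ]
```

Request:
apply_moves(
  commands=[
    [0,0,-0.0004,0,0,0],
    [-0.001,-0.0002,-0.0005,0,0,0],
    [-0.002,-0.0004,-0.0005,0,0,0],
    [-0.0029,-0.0006,-0.0005,0,0,0],
    [-0.0029,-0.0006,-0.0005,0,0,0],
    [-0.0029,-0.0006,-0.0005,0,0,0],
  ],
)

```text
time_s: 15.5
ee_pos: [534.6, 202.3, 94.3]
ee_rot: [[-0.188, 0.982, 0.005], [0.982, 0.188, 0.002], [0.001, 0.006, -1.0]]
wrist_force: [-5.5, 0.3, -5.2]
width: 35.1
grip_force: 61.2
```

```bash
python3 -c "
from h import *;rep();a=[]
for i in range(6): c=r.capture('side'); s=r.get_state(); a.append([s['wrist_force'][:2]@u, s['wrist_force'][2],(s['ee_pos'][:2]-C)@u, s['ee_pos'][2], s['wrist_torque'][:2]@v])
print(np.mean(a,0))"
```

```text
t 15.5 x' 14.351821418993005 y' 0.13671853569841114 z 94.28935645109475 yaw 10.830011825208045 tilt -0.31915438187558526 roll -0.029240939293470877 f u,v,z -5.350069967944286 1.2987027251539836 -5.216543069450286 w 35.08435427778447 61.15324079990387
[-5.4662278  -4.92983115 14.34650926 94.36627424  1.44732768]
```

Request:
apply_moves(
  commands=[
    [0,0,-0.0006,-0.06,0.29,0],
    [-0.001,-0.0002,-0.0008,-0.06,0.29,0],
    [-0.002,-0.0004,-0.0008,-0.06,0.29,0],
    [-0.002,-0.0004,-0.0008,-0.06,0.29,0],
    [-0.002,-0.0004,-0.0008,-0.06,0.29,0],
  ],
)

```text
time_s: 16.22
ee_pos: [534.5, 202.3, 94.5]
ee_rot: [[-0.188, 0.982, 0.005], [0.982, 0.188, 0.002], [0.001, 0.005, -1.0]]
wrist_force: [-2.4, -0.4, -4.3]
width: 34.7
grip_force: 61.3
```

```bash
python3 -c "
from h import *;rep();a=[]
for i in range(6): c=r.capture('side'); s=r.get_state(); a.append([s['wrist_force'][:2]@u, s['wrist_force'][2],(s['ee_pos'][:2]-C)@u, s['ee_pos'][2], s['wrist_torque'][:2]@v])
print(np.mean(a,0))"
```

```text
t 16.2167 x' 14.27819156081418 y' 0.14827280533362755 z 94.5269355095092 yaw 10.80744934134942 tilt -0.27611288123893873 roll -0.05404278997879904 f u,v,z -2.3934646985068864 0.07677689417433353 -4.294818789489569 w 34.68055444255751 61.291583776474
[-2.68582545 -4.26933622 14.28525791 94.52821989  0.69854016]
```

Request:
apply_moves(
  commands=[
    [-0.0005,-0.0001,-0.0003,-0.06,0.29,0],
    [-0.0009,-0.0002,-0.0006,-0.06,0.29,0],
    [-0.0009,-0.0002,-0.0006,-0.06,0.29,0],
    [-0.0009,-0.0002,-0.0006,-0.06,0.29,0],
  ],
)

```text
time_s: 16.85
ee_pos: [534.5, 202.3, 94.6]
ee_rot: [[-0.187, 0.982, 0.002], [0.982, 0.187, 0.001], [0.001, 0.002, -1.0]]
wrist_force: [-0.6, 0.5, -2.0]
width: 34.7
grip_force: 61.6
```

```bash
python3 -c "
from h import *;rep();a=[]
for i in range(6): c=r.capture('side'); s=r.get_state(); a.append([s['wrist_force'][:2]@u, s['wrist_force'][:2]@v, s['wrist_force'][2],(s['ee_pos'][:2]-C)@u, s['ee_pos'][2], s['wrist_torque'][:2]@v])
print(np.mean(a,0))"
```

```text
t 16.85 x' 14.299950500110794 y' 0.1279727265437009 z 94.62134046262506 yaw 10.799222175504921 tilt -0.10282374024461217 roll -0.057027027765098756 f u,v,z -0.4436331868696621 0.6443802082987826 -2.0337271574144076 w 34.74692401539683 61.59471273422241
[ 3.13298097e-01  1.07077241e-01 -9.25747506e-01  1.42687055e+01
  9.46021572e+01 -7.72841595e-02]
```

The forces have balanced and the board sits in both grooves. Release with a partial opening so the fingers clear the jaws, then check.

Request:
apply_moves(
  commands=[
    [0,0,0,0,0,0],
    [0,0,0,0,0,0],
    [0,0,0,0,0,0],
    [0,0,0,0,0,0],
    [0,0,0,0,0,0],
    [0,0,0,0,0,0],
  ],
  grip=0.15,
)

```text
time_s: 17.65
ee_pos: [533.1, 202.0, 93.8]
ee_rot: [[-0.188, 0.982, -0.001], [0.982, 0.188, 0.0], [0.001, -0.001, -1.0]]
wrist_force: [0.8, -0.3, 0.9]
width: 48.7
grip_force: 0.0
```

Request:
apply_moves(
  commands=[
    [0,0,0.01,0,0,0],
    [0,0,0.03,0,0,0],
    [0,0,0.06,0,0,0],
    [0,0,0.1,0,0,0],
    [0,0,0.14,0,0,0],
    [-0.04,-0.04,0.17,0,0,0],
    [-0.07,-0.07,0.18,0,0,0],
    [-0.1,-0.11,0.18,0,0,0],
    [-0.1,-0.14,0.18,0,0,0],
    [-0.1,-0.18,0.18,0,0,0],
    [-0.1,-0.2,0.18,0,0,0],
    [-0.1,-0.2,0.18,0,0,0],
  ],
)

```text
time_s: 18.65
ee_pos: [432.6, -7.1, 274.6]
ee_rot: [[-0.174, 0.985, -0.001], [0.985, 0.174, -0.006], [-0.006, -0.002, -1.0]]
wrist_force: [-0.0, -0.6, -0.3]
width: 48.8
grip_force: 0.0
```

```bash
python3 -c "
from h import *;rep()
t=r.capture('top');c=r.capture('side')
o=np.zeros((600,800,3),np.uint8)
o[:480,:400]=crop(t,130,110,100,120,400,480);o[:480,400:]=crop(c,130,170,100,120,400,480);cv2.imwrite('pics/m6.png',o)"
```

```text
t 18.65 x' -125.05495751067747 y' -186.51400542940323 z 274.5983122984005 yaw 10.018659136834671 tilt 0.09049843020947211 roll 0.33873243344158915 f u,v,z -0.12722523565135224 -0.5639849082206796 -0.2915678496824944 w 48.812552753597295 0.0
```

View pics/m6.png

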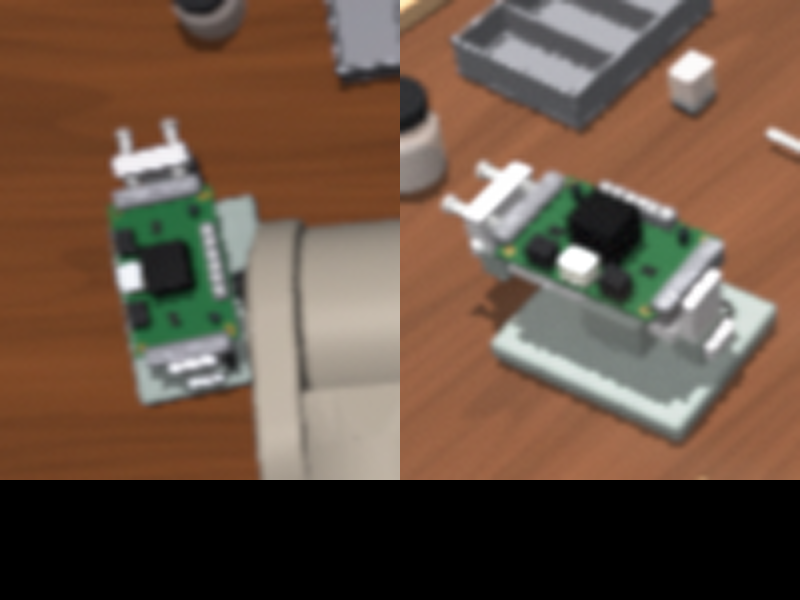

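The board sits level in both grooves, square to the jaws within what the pixels show, and about 2 to 3 mm off the middle of the jaws. The bystanders look untouched. Let the arm settle, then hand in.

Request:
apply_moves(
  commands=[
    [0,0,0,0,0,0],
    [0,0,0,0,0,0],
    [0,0,0,0,0,0],
    [0,0,0,0,0,0],
  ],
)

```text
time_s: 19.08
ee_pos: [433.2, 3.3, 273.8]
ee_rot: [[-0.191, 0.982, -0.001], [0.982, 0.191, 0.001], [0.001, -0.001, -1.0]]
wrist_force: [-0.2, 0.1, -0.7]
width: 49.4
grip_force: 0.0
```

```bash
python3 -c "
from bench import r;print(r.sign_off())"
```

```text
the job is handed in; nothing more can be done
None
```

I loaded the board into the holder, released it and handed the job in at about 19 s. The last pictures show it level in both grooves and about 2–3 mm off the middle of the jaws. The wrist force along the bar read at most about 9.6 N, and `sign_off` returned no verdict.

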